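Unscrew the winged plug from a gear housing

TASK

Unscrew the winged steel plug from the horizontal port of the grey gear housing: turn it anticlockwise as seen from the robot's side until its thread lets go, then draw it straight out and lay it, without dropping it, in the open parts carton. Leave the spool-shaped aluminium adapter and the sanding block on the right of the housing where they are.

Things in the scene. Friction and masses are not known exactly. Their poses are not given: they have to be found in the camera images.
- port_mouth (a point): Centre of the mouth of the horizontal port, 120 mm above the bench, in the round boss (84 mm across, 60 mm long) on the front of a fixed grey cast gear housing (130 x 170 mm, 193 mm high). Frame turns with the housing: x along the port into the housing, away from the robot; z up. The plug comes out along -x.
- plug_wing (a point): Where to pinch the loose plug (0.22 kg): centre of the gripping part of its flat wing, 45 mm off the plug's axis. Wing: 12 mm thick, 44 mm long along the axis, reaching 62 mm off it, over a 26 mm hub. Frame: x along the plug's axis towards its shank, z up at the start. In this frame the wing points along (0, -sin 40, cos 40 deg): at the start it leans 40 deg to the right as the robot sees it.
- plug_axis (a point): Middle of the plug, on its axis (same frame); the wing's centre is 29 mm farther along -x. Shank to 51 mm along +x, 30 mm thick; collar 52 mm across, from +3 to -5 mm; hub end at -51 mm. 102 mm long in all. Rests in the carton with its axis about 30 mm up.
- plug_thread (a point): Centre of the plug's thread, 26 mm along +x from plug_axis, two lugs 45 mm across. Unscrew about -x (wing goes from right over the top to left). Steep thread: the plug comes out 7 mm in 60 deg, then is free; a stop ends the turn at 90 deg. After 68 to 85 deg draw it straight out, 50 mm or more, to be clear. Turns with a light force.
- parts_carton: Small open cardboard carton, fixed, 200 x 112 mm and 52 mm high, walls and floor 3 mm. Origin at the centre of its underside, x along its length, z up.
- alu_adapter: Bystander: loose spool-shaped bare aluminium adapter, 64 mm across, 39 mm high, standing between housing and carton; origin at the centre of its underside.
- sanding_block: Bystander: loose brown sanding block 64 x 101 x 33 mm, on the bench to the right of the housing; origin at the centre of its underside.

How it is judged:
By the outcome, as a careful person would: the job done as asked, in the order asked, and still so for the second after the job is handed in, with the robot touching nothing.
It also fails if it takes over 51 s, if anything falls off the work surface, if the arm or the gripper's body presses on something with over 40 N, if the wrist force passes 120 N, or if a joint passes its speed limit or range.

ROBOT

A 7-joint arm with a two-finger parallel gripper is mounted at the origin on a cart in front of the work surface, level with it; the furniture and walls round the work are solid. World frame = base frame: x ahead of the robot, y to its left, z up, the work surface at z = 0. Lengths are in m, angles in rad, forces in N, time in s.
With the tool pointing down it reaches from about 0.35 to 0.9 m from the base axis. Payload 8.1 kg.
Tool frame: the origin (TCP) lies at the centre of the arm's flange, where the gripper is bolted on; the fingertips stand tip_reach ahead of it and the grasp point (between the pads) lies 155 mm ahead of it (tip_reach is the distance from the TCP to the fingertips, in m); z points along the fingers, y is the line along which they close (so a half turn about z gives the same grasp; the last joint's range is limited). The gripper opens to 85 mm and grips with 20 to 120 N. Pads are 22 mm wide; open, the fingers measure 114 mm over their backs; the gripper's body (76 mm by 85 mm) begins 54 mm behind the grasp point. The pads swing forward as they close: fully open they stand 13 mm farther back than shut.
Start: joints at [-1.25, 0.434, 0.025, 1.573, -0.012, 1.134, -0.075], TCP at [0.257, 0.57, 0.405] pointing down, gripper open.
Joint ranges: [-2.62, 2.62], [-0.44, 2.09], [-1.27, 1.32], [0.08, 2.57], [-1.32, 4.46], [0.12, 2], [-2.74, 2.74]. Speed limits (rad/s): [2.22, 2.22, 3.01, 3.01, 3.14, 3.14, 3.14].

INTERFACE

Orientations are given as a 3x3 rotation matrix whose columns are the frame's x, y, z axes.
In Python, from rig import sense, grab_frame, calibration, hand_in, tip_reach gives the robot as it stands.
- The arm moves only by the tool play_rows, never from a script. Its argument "deltas" is a list of rows, each a list of 5 numbers: the shift along the tool's x, y, z in mm, then the turn about the tool's z in degrees, then the opening, from 0 (shut) to 1 (fully open). In form: [[tx, ty, tz, twist, jaw], ...]. A call has 1 to 5 rows; each row shifts and turns the commanded pose from where the row before left it, along the tool's axes as they then stand; what a row does not reach is not made up. A row lasts 1/8 s, in which the tool goes at most 62.5 mm and 10.7 degrees, less where a joint would pass 70% of its speed; a pose out of reach is approached as far as the arm can. A call is refused whole if a number of a shift passes 62.5 or a number of a turn 10.7, either way. A call with a gripper value outside its range is refused whole. The fingers move at their own pace and stop on an object; the grip force is fixed at half the most. Time passes only in rows, so rows that do not move let the fingers close. It gives the time, the measured TCP pose, the force, the opening and the grip force at its end, in the units of the state.
- sense(): the state, without advancing time (a new reading comes with each control period).
- grab_frame(name): name is "scene" or "top" or "wrist"; returns the picture (420x560x3 uint8, blue, green, red); there is no depth.
- calibration(name): a dict with "fx", "fy", "cx", "cy" (pixels), "k1" (the pictures are not rectified: a ray, as slopes to the right and down, at radius r is drawn at 1 + k1 r^2 times it, then the intrinsics apply), "eye" and "rotation" of the camera in the world; the wrist camera has in their place "hand_eye" (4x4, takes a point from camera to tool coordinates, whose origin is the TCP and whose axes are the flange's). Camera axes: x right, y down, z forward; pixel columns grow to the right and rows downward; lengths in m; the calibration is good to about 2 mm. A picture is of the moment at which its call begins: read the wrist's pose just before it. calibration takes no time and is no camera call.
- hand_in(): hands the job in; it is judged then, once.
The state is a dict: "time": time; "q": joint angles; "joint_vel": joint speeds; "effort": joint torques, N m; "ee_pos": TCP position; "orientation": TCP orientation; "contact_force": force on the tool from outside, world axes, zero at the start; "wrist_torque": the same for the moment, N m; "opening": finger opening in m; "grasp_force": force on a finger pad.
Only numpy, scipy, OpenCV 4.12 (cv2) and the standard library are available. Lean on these libraries where they do the work, as an engineer would, in place of code of your own. Each camera call takes 0.05 s, during which the arm holds its last target. There are 200 camera calls.

## Working session

There is one attempt and no reset: what is moved stays moved. The work goes in short steps, Python scripts to look and compute and a tool call to move; the robot and the scene stay as the last step left them, time stands still between calls to the robot, and variables do not carry over. Pictures are saved under pics/ and viewed, at most 10 in all, crops included, and the job is handed in when it is done.

Besides the shell and the picture viewer there is one more tool, called after "Request:" as name(argument=value, ...) on one line, values as JSON. play_rows: Moves the arm, as the interface text tells. Its arguments: {"type":"object","properties":{"deltas":{"type":"array"}},"required":["deltas"]}

```bash
mkdir -p pics; ls; python3 - <<'E'
from rig import *
import cv2,numpy as np
s=sense();print(s)
print(tip_reach if not callable(tip_reach) else tip_reach())
for n in ("scene","top","wrist"):
    c=calibration(n);print(n,c)
    cv2.imwrite(f"pics/{n}0.png",grab_frame(n))
E
```

```text
pics
{'time': 0.0, 'q': array([-1.24958237,  0.43520538,  0.02494222,  1.57410591, -0.01157193,
        1.13402231, -0.07509166]), 'joint_vel': array([-0.00104323,  0.00065358,  0.00166   , -0.00104852, -0.00168314,
       -0.00063895,  0.00044872]), 'effort': array([-4.31387580e-04, -6.70454621e+01,  1.02514464e+00, -3.16221321e+01,
        1.56697986e-02,  1.23664565e-02, -4.48139190e-06]), 'ee_pos': array([0.25694505, 0.56947344, 0.40393294]), 'orientation': array([[-9.11518213e-01,  4.11259390e-01, -5.10688377e-04],
       [ 4.11259678e-01,  9.11516972e-01, -1.51266053e-03],
       [-1.56594725e-04, -1.58884316e-03, -9.99998726e-01]]), 'contact_force': array([ 0.06733744,  0.27742199, -0.23613186]), 'wrist_torque': array([ 0.06266616, -0.04312988, -0.04089706]), 'grasp_force': 0.0, 'opening': 0.08553228237194892}
0.1734
scene {'fx': 419.4294805646287, 'fy': 419.4294805646287, 'cx': 281.20035683625787, 'cy': 205.9865510308897, 'k1': 0.04127004108170051, 'eye': array([ 0.3006204 , -0.50989517,  0.73970913]), 'rotation': array([[ 0.88285504, -0.33966492,  0.32433736],
       [-0.469
[... 217 characters left out ...]
eye': array([0.31307698, 0.02013168, 1.34991529]), 'rotation': array([[-0.0768992 , -0.97595016,  0.20397989],
       [-0.99702455,  0.07636812, -0.01048592],
       [-0.00534382, -0.20417931, -0.97891892]])}
wrist {'fx': 289.14363597470793, 'fy': 289.14363597470793, 'cx': 279.9281195686312, 'cy': 214.10505354715463, 'k1': 0.013052060627803348, 'hand_eye': array([[-8.48068814e-04, -9.58937782e-01, -2.83615252e-01,
         7.15108016e-02],
       [ 9.99999624e-01, -7.61592236e-04, -4.15171344e-04,
        -9.61698820e-04],
       [ 1.82124313e-04, -2.83615498e-01,  9.58938067e-01,
         2.97970721e-02],
       [ 0.00000000e+00,  0.00000000e+00,  0.00000000e+00,
         1.00000000e+00]])}
```

View pics/scene0.png

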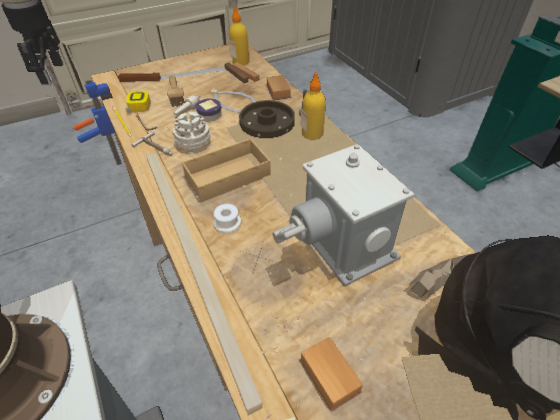

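View pics/top0.png

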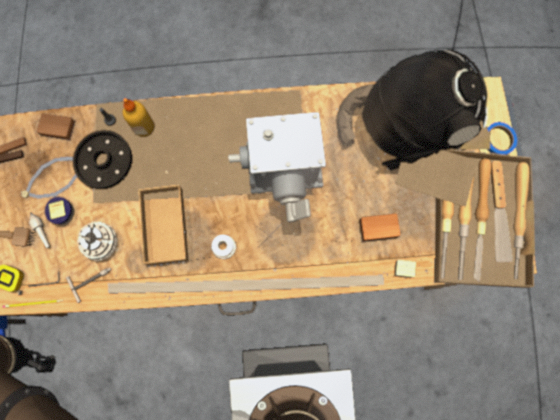

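The scene view shows the housing at about (355,215), the winged plug at (290,230), the carton at (228,170) and the adapter at (227,218). The top view shows the cover over (247..325, 113..173), the wing at (296,210) and the carton at (140..187, 187..265).

```bash
cat > h.py <<'E'
from rig import *
import cv2,numpy as np
def cam(n,s=None):
    c=calibration(n)
    if n=="wrist":
        s=s or sense();H=c["hand_eye"];R=s["orientation"]
        return c,R@H[:3,3]+s["ee_pos"],R@H[:3,:3]
    return c,c["eye"],c["rotation"]
def ray(n,px,s=None):
    c,e,R=cam(n,s);p=np.atleast_2d(np.array(px,float))
    d=(p-[c["cx"],c["cy"]])/[c["fx"],c["fy"]];u=d.copy()
    for _ in range(20):u=d/(1+c["k1"]*(u**2).sum(1,keepdims=True))
    return e,np.c_[u,np.ones(len(u))]@R.T
def onz(n,px,z,s=None):
    e,d=ray(n,px,s);return e+d*((z-e[2])/d[:,2:])
def proj(n,P,s=None):
    c,e,R=cam(n,s);q=(np.atleast_2d(P)-e)@R;u=q[:,:2]/q[:,2:]
    return u*(1+c["k1"]*(u**2).sum(1,keepdims=True))*[c["fx"],c["fy"]]+[c["cx"],c["cy"]]
E
python3 - <<'E'
from h import *
im=cv2.imread("pics/top0.png");hsv=cv2.cvtColor(im,cv2.COLOR_BGR2HSV)
m=((hsv[...,1]<30)&(hsv[...,2]>185)).astype(np.uint8)*255
m[:,:235]=0;m[:,335:]=0;m[:100]=0;m[182:]=0
m=cv2.morphologyEx(m,cv2.MORPH_OPEN,np.ones((5,5)))
cs,_=cv2.findContours(m,0,2);c=max(cs,key=cv2.contourArea)
r=cv2.minAreaRect(c);b=cv2.boxPoints(r);print(b)
P=onz("top",b,.193);print(P.round(4))
print([np.linalg.norm(P[i]-P[i-1]).round(4) for i in range(4)],P.mean(0),[np.degrees(np.arctan2(*(P[i]-P[i-1])[1::-1])) for i in range(4)])
C=onz("top",[(140,189),(184,186),(187,262),(145,265)],.052);print(C.round(3),C.mean(0))
print("adapter",onz("top",[(223,245)],.039),"block",onz("top",[(380,227)],.033),"wing",onz("top",[(297,210)],.16))
a=im[90:290,130:410];cv2.imwrite("pics/c1.png",cv2.resize(a,None,fx=2.8,fy=2.8,interpolation=2))
E
```

```text
[[245.14912 117.92352]
 [319.68155 110.93613]
 [324.7929  165.45694]
 [250.26047 172.44434]]
[[ 0.7828  0.0607  0.193 ]
 [ 0.7869 -0.1227  0.193 ]
 [ 0.6471 -0.1209  0.193 ]
 [ 0.6436  0.0572  0.193 ]]
[np.float64(0.1392), np.float64(0.1834), np.float64(0.1399), np.float64(0.1782)] [ 0.71508037 -0.03142257  0.193     ] [np.float64(1.4085166511974698), np.float64(-88.70233350466798), np.float64(179.27826086901564), np.float64(91.1138459603067)]
[[0.662 0.36  0.052]
 [0.661 0.24  0.052]
 [0.458 0.241 0.052]
 [0.458 0.352 0.052]] [0.55976453 0.29858522 0.052     ]
adapter [[0.49713831 0.14658403 0.039     ]] block [[ 0.51312468 -0.27077743  0.033     ]] wing [[ 0.55093615 -0.04729562  0.16      ]]
```

Request:
play_rows(deltas=[[-43,-36,-4,0,1],[-43,-36,-4,0,1],[-43,-36,-4,0,1],[-43,-36,-4,0,1],[-43,-36,-4,0,1]])

```text
time: 0.78
ee_pos: [0.3795, 0.3154, 0.4248]
orientation: [[-0.911, 0.411, 0.0], [0.411, 0.911, 0.0], [0.0, 0.0, -1.0]]
contact_force: [0.8, -0.2, -0.1]
opening: 0.0856
grasp_force: 0.0
```

Request:
play_rows(deltas=[[-43,-36,-4,0,1],[-43,-36,-4,0,1],[-43,-36,-4,0,1],[-43,-36,-4,0,1],[-43,-36,-4,0,1]])

```text
time: 1.4
ee_pos: [0.5013, 0.063, 0.4449]
orientation: [[-0.912, 0.411, 0.0], [0.411, 0.912, 0.0], [-0.0, 0.0, -1.0]]
contact_force: [0.8, -0.2, -0.2]
opening: 0.0855
grasp_force: 0.0
```

Request:
play_rows(deltas=[[-43,-36,-4,0,1],[-43,-36,-4,0,1],[0,0,0,9.2,1],[0,0,0,9.2,1],[0,0,0,9.2,1]])

```text
time: 2.02
ee_pos: [0.5496, -0.0365, 0.4524]
orientation: [[-0.613, 0.79, -0.001], [0.79, 0.613, 0.0], [0.0, -0.0, -1.0]]
contact_force: [0.4, 0.2, -0.7]
opening: 0.0854
grasp_force: 0.0
```

Request:
play_rows(deltas=[[0,0,0,9.2,1],[0,0,0,9.2,1],[0,0,0,9.2,1],[0,0,0,9.2,1],[0,0,0,0,1]])

```text
time: 2.65
ee_pos: [0.5496, -0.0361, 0.4525]
orientation: [[-0.024, 1.0, -0.0], [1.0, 0.024, -0.0], [-0.0, -0.0, -1.0]]
contact_force: [-0.4, 0.8, -0.4]
opening: 0.0855
grasp_force: 0.0
```

```bash
python3 - <<'E'
from h import *
s=sense();print(s);cv2.imwrite("pics/w1.png",grab_frame("wrist"))
import pickle;pickle.dump(s,open("s1.pkl","wb"))
E
```

```text
{'time': 2.65, 'q': array([-0.48056809,  0.29567001,  0.59102937,  1.72037412, -0.17632589,
        1.17947849,  0.18208523]), 'joint_vel': array([ 0.0114649 , -0.00203177, -0.01601905, -0.00144406,  0.00489171,
       -0.00144177,  0.08489091]), 'effort': array([-2.02481104e-01, -4.95846963e+01,  6.33126050e+00, -3.17824459e+01,
       -7.45733734e-02,  1.22728795e-02, -1.67582061e+00]), 'ee_pos': array([ 0.54961936, -0.03611476,  0.45247736]), 'orientation': array([[-2.40438589e-02,  9.99710797e-01, -4.64053916e-04],
       [ 9.99710892e-01,  2.40437822e-02, -1.70187834e-04],
       [-1.58981004e-04, -4.68011726e-04, -9.99999878e-01]]), 'contact_force': array([-0.37418229,  0.82662583, -0.42817405]), 'wrist_torque': array([ 0.02011862, -0.02409748, -0.02697315]), 'grasp_force': 0.0, 'opening': 0.08549877304343567}
```

View pics/w1.png

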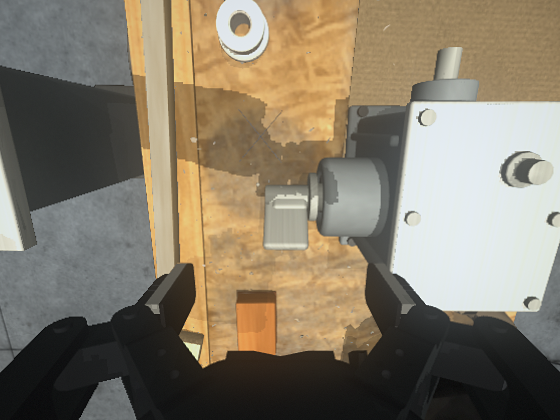

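```bash
python3 - <<'E'
from h import *
import pickle
s=pickle.load(open("s1.pkl","rb"))
f=onz("wrist",[(413,102),(386,308)],.193,s);print("cover front",f, np.degrees(np.arctan2(*(f[0]-f[1])[1::-1]))-90)
e,d=ray("wrist",[(340,157.5),(340,236.5)],s);d/=np.linalg.norm(d,axis=1)[:,None]
b=d.sum(0);print("boss axis",e+b*(.12-e[2])/b[2])
h=np.arccos(d[0]@d[1])/2;print("dist check",.042/np.sin(h), np.linalg.norm(b*(.12-e[2])/b[2]))
print("mouth x",onz("wrist",[(318,197),(318,170)],.16,s))
for z in(.155,.165):print("wing L/R x, tip",z,onz("wrist",[(265,230),(308,230),(286,249)],z,s).round(4))
print("wing side edges",onz("wrist",[(265,195),(264,247),(307,205),(308,247)],.155,s).round(4))
P=proj("wrist",[[.59,-.035,.12],[.56,-.035+.0-.029,.155]],s);print(P)
g=cv2.imread("pics/w1.png")[140:270,240:440];cv2.imwrite("pics/c2.png",cv2.resize(g,None,fx=4,fy=4,interpolation=2))
E
```

```text
cover front [[ 0.64590217  0.05565045  0.193     ]
 [ 0.64842428 -0.12025365  0.193     ]] 0.8214488350544258
boss axis [ 0.61388989 -0.03446774  0.12      ]
dist check 0.31811061950692743 0.3174055002877998
mouth x [[ 5.84746815e-01 -2.54701166e-02  1.60000000e-01]
 [ 5.83218798e-01 -4.29896480e-04  1.60000000e-01]]
wing L/R x, tip 0.155 [[ 0.5355 -0.061   0.155 ]
 [ 0.5776 -0.06    0.155 ]
 [ 0.5567 -0.0807  0.155 ]]
wing L/R x, tip 0.165 [[ 0.5359 -0.0574  0.165 ]
 [ 0.5765 -0.0565  0.165 ]
 [ 0.5563 -0.0764  0.165 ]]
wing side edges [[ 0.5352 -0.0259  0.155 ]
 [ 0.5346 -0.079   0.155 ]
 [ 0.5754 -0.0347  0.155 ]
 [ 0.5786 -0.078   0.155 ]]
[[317.68873555 197.29114048]
 [289.88720559 233.42470553]]
```

View pics/c2.png

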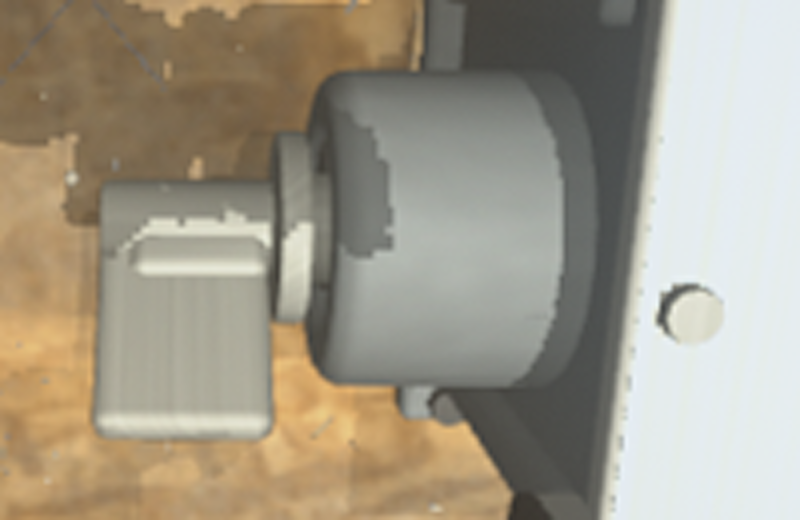

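The wing spans px (265..308, 187..250) and the boss mouth edge is at column 317. That puts the wing centre at x≈0.557, the axis at y≈-0.0355 and the yaw at about 0.9°. I'll pinch the wing across its 44 mm length and carry it round the axis.

Request:
play_rows(deltas=[[-20,3,25,0,1],[-20,3,25,0,1],[0,0,25,0.5,1],[0,0,25,0,1],[0,0,0,0,1]])

```text
time: 3.32
ee_pos: [0.556, -0.076, 0.3512]
orientation: [[-0.017, 1.0, -0.004], [1.0, 0.017, 0.0], [0.0, -0.004, -1.0]]
contact_force: [1.0, -0.3, 0.9]
opening: 0.0853
grasp_force: 0.0
```

```bash
python3 - <<'E'
from h import *
s=sense();print(s["ee_pos"],s["orientation"]);cv2.imwrite("pics/w2.png",grab_frame("wrist"))
import pickle;pickle.dump(s,open("s2.pkl","wb"))
E
```

```text
[ 0.55596194 -0.07597433  0.35121225] [[-1.69778699e-02  9.99849317e-01 -3.61886742e-03]
 [ 9.99855847e-01  1.69784528e-02  1.30410518e-04]
 [ 1.91833637e-04 -3.61613166e-03 -9.99993443e-01]]
```

View pics/w2.png

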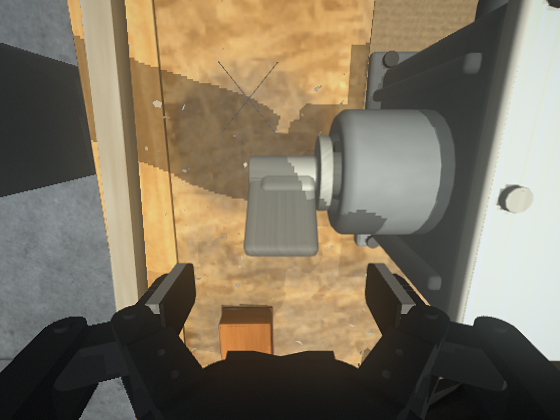

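```bash
python3 - <<'E'
from h import *
import pickle
s=pickle.load(open("s2.pkl","rb"))
e,d=ray("wrist",[(390,109.5),(390,236)],s);d/=np.linalg.norm(d,axis=1)[:,None]
b=d.sum(0);h=np.arccos(d[0]@d[1])/2;print("boss axis",e+b*(.12-e[2])/b[2],"dist",.042/np.sin(h), np.linalg.norm(b*(.12-e[2])/b[2]))
print(onz("wrist",[(244,250),(318,250),(281,256)],.162,s).round(4))
E
```

```text
boss axis [ 0.63110365 -0.03443037  0.12      ] dist 0.2137130949593825 0.21736311056601282
[[ 0.5339 -0.0748  0.162 ]
 [ 0.5781 -0.074   0.162 ]
 [ 0.5561 -0.0783  0.162 ]]
```

Request:
play_rows(deltas=[[0,0,12,0,1],[0,0,12.5,0,1],[0,0,0,0,0.75],[0,0,0,0,0.7]])

```text
time: 3.88
ee_pos: [0.5567, -0.0762, 0.3283]
orientation: [[-0.014, 1.0, 0.0], [1.0, 0.014, -0.0], [-0.0, 0.0, -1.0]]
contact_force: [0.7, -1.1, -0.1]
opening: 0.0595
grasp_force: 0.0
```

Request:
play_rows(deltas=[[0,0,0,0,0.6],[0,0,0,0,0.4],[0,0,0,0,0],[0,0,0,0,0]])

```text
time: 4.38
ee_pos: [0.5567, -0.0765, 0.3285]
orientation: [[-0.014, 1.0, 0.001], [1.0, 0.014, -0.0], [-0.0, 0.001, -1.0]]
contact_force: [-1.5, -2.5, 4.0]
opening: 0.0417
grasp_force: 60.6
```

```bash
python3 - <<'E'
from h import *
s=sense();print(s["ee_pos"],s["opening"],s["grasp_force"],s["contact_force"]);cv2.imwrite("pics/w3.png",grab_frame("wrist"))
E
```

```text
[ 0.55666311 -0.07654469  0.32853675] 0.041702834969245296 60.5775511264801 [-1.47407888 -2.54209494  3.96408552]
```

View pics/w3.png

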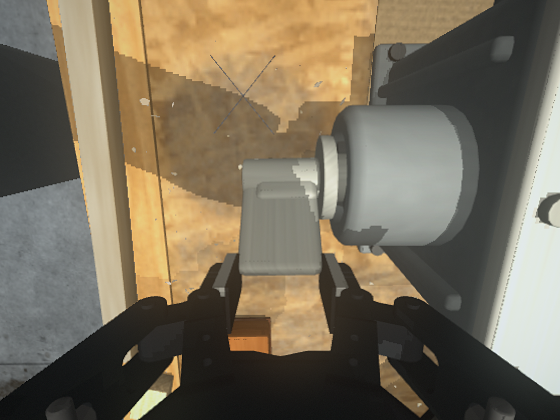

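The pads hold the wing's outer end, with fingers at rows 255–275 and a 60 N grip, and nothing touches the boss. I'll start the arc now.

Request:
play_rows(deltas=[[5,-0.7,-3.9,0,0],[5.4,-0.8,-3.4,0,0],[5.7,-0.8,-2.7,0,0]])

```text
time: 4.8
ee_pos: [0.5537, -0.0607, 0.338]
orientation: [[-0.013, 1.0, -0.001], [1.0, 0.013, -0.002], [-0.002, -0.001, -1.0]]
contact_force: [0.3, -7.1, -2.4]
opening: 0.0416
grasp_force: 61.8
```

Request:
play_rows(deltas=[[6,-0.8,-2,0,0],[6.2,-0.7,-1.3,0,0],[6.4,-0.8,-0.6,0,0],[0,0,0,0,0]])

```text
time: 5.3
ee_pos: [0.5509, -0.0426, 0.3421]
orientation: [[-0.013, 1.0, -0.001], [1.0, 0.013, -0.002], [-0.002, -0.001, -1.0]]
contact_force: [-1.8, -7.7, 1.5]
opening: 0.0419
grasp_force: 61.6
```

```bash
python3 - <<'E'
from h import *
s=sense();print(s["ee_pos"],s["opening"],s["grasp_force"],s["contact_force"]);cv2.imwrite("pics/w4.png",grab_frame("wrist"))
E
```

```text
[ 0.55087592 -0.04255225  0.34208506] 0.041895010060736954 61.613656715489924 [-1.83804128 -7.67771893  1.53758622]
```

View pics/w4.png

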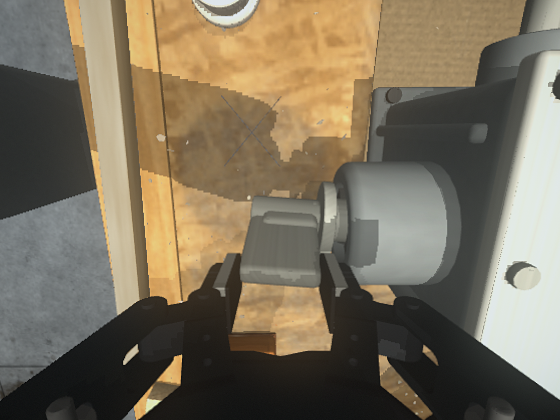

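The wing is close to upright and still gripped (opening 41.9 mm), and the collar has moved away from the boss. I'll continue the second half of the arc.

Request:
play_rows(deltas=[[6.3,-0.7,0.1,0,0],[6.3,-0.7,0.9,0,0],[6.2,-0.6,1.5,0,0]])

```text
time: 5.72
ee_pos: [0.549, -0.0322, 0.3418]
orientation: [[-0.006, 1.0, 0.003], [1.0, 0.006, -0.013], [-0.013, 0.003, -1.0]]
contact_force: [-8.6, -45.1, 26.2]
opening: 0.0418
grasp_force: 62.2
```

Request:
play_rows(deltas=[[5.9,-0.4,2.2,0,0],[5.7,0,2.9,0,0],[5.3,0,3.2,0,0],[0,0,0,0,0]])

```text
time: 6.22
ee_pos: [0.5475, -0.0105, 0.3347]
orientation: [[-0.01, 1.0, -0.001], [1.0, 0.01, -0.004], [-0.004, -0.001, -1.0]]
contact_force: [-20.2, -16.2, 44.8]
opening: 0.0415
grasp_force: 54.3
```

```bash
python3 - <<'E'
from h import *
s=sense();print(s["ee_pos"],s["opening"],s["grasp_force"],s["contact_force"],s["wrist_torque"]);
a=grab_frame("wrist")[150:350,180:460];b=grab_frame("scene")[170:280,240:394]
a=cv2.resize(a,(560,400));b=cv2.resize(b,(560,400),interpolation=2);cv2.imwrite("pics/c5.png",cv2.resize(np.hstack([a,b]),(800,286)))
E
```

```text
[ 0.54745366 -0.01046199  0.33469179] 0.04145120653043896 54.34751154854894 [-20.22930905 -16.1849793   44.7798464 ] [-3.99248804  4.30415831  0.11858751]
```

View pics/c5.png

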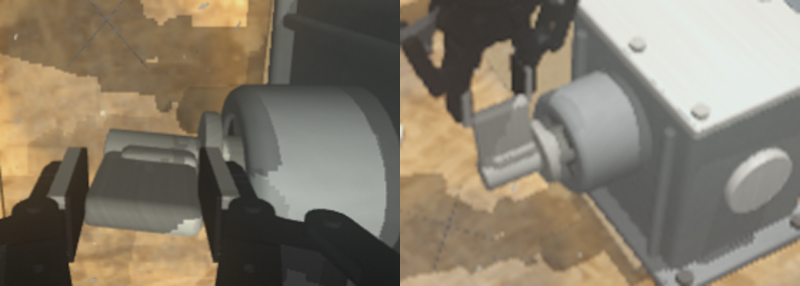

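The fingers now sit low over the wing, whose left face is still visible, so the pads have slipped and the force has risen to about 50 N. I'll work out the true wing angle from the tip-edge rows.

```bash
python3 - <<'E'
from h import *
s=sense();im=grab_frame("wrist");cv2.imwrite("pics/w5.png",im)
g=cv2.GaussianBlur(cv2.cvtColor(im,cv2.COLOR_BGR2GRAY),(3,3),0).astype(int)
for c in(265,280):
    print(c,[(r,g[r+2,c]-g[r-2,c]) for r in range(200,350) if abs(g[r+2,c]-g[r-2,c])>14])
x=.5475
for a in range(-20,50,5):   # +left lean
    t=np.radians(a);n=np.array([0,np.sin(t),np.cos(t)]);b=np.array([0,np.cos(t),-np.sin(t)])
    A=np.array([x,-.0356,.12])
    P=[A+.062*n+.006*b,A+.062*n-.006*b,A+.016*n+.006*b]
    print(a,proj("wrist",P,s)[:,1].round(1))
print(s["ee_pos"],s["contact_force"])
E
```

```text
265 [(212, np.int64(26)), (213, np.int64(49)), (214, np.int64(56)), (215, np.int64(48)), (216, np.int64(26)), (230, np.int64(-18)), (231, np.int64(-20)), (232, np.int64(-18)), (238, np.int64(-16)), (239, np.int64(-37)), (240, np.int64(-41)), (241, np.int64(-31)), (243, np.int64(15)), (244, np.int64(20)), (245, np.int64(16)), (253, np.int64(-26)), (254, np.int64(-40)), (255, np.int64(-33)), (256, np.int64(-15)), (259, np.int64(-18)), (260, np.int64(-30)), (261, np.int64(-28)), (262, np.int64(-15)), (288, np.int64(16)), (289, np.int64(23)), (290, np.int64(25)), (291, np.int64(24)), (292, np.int64(20)), (293, np.int64(16)), (309, np.int64(32)), (310, np.int64(44)), (311, np.int64(44)), (312, np.int64(29)), (321, np.int64(-18)), (322, np.int64(-21)), (323, np.int64(-17)), (326, np.int64(16)), (327, np.int64(20)), (328, np.int64(19)), (336, np.int64(15)), (337, np.int64(21)), (338, np.int64(21)), (339, np.int64(15))]
280 [(214, np.int64(18)), (215, np.int64(39)), (216, np.int64(47)), (217, np.int64(42)), (218, np.int64(24)), (231, np.int64(-16)), (232, np.int64(-17)), (233, np.int64(-16))
[... 561 characters left out ...]
 (310, np.int64(36)), (311, np.int64(56)), (312, np.int64(61)), (313, np.int64(48)), (314, np.int64(21)), (319, np.int64(-15)), (320, np.int64(-23)), (321, np.int64(-25)), (322, np.int64(-20)), (331, np.int64(15)), (332, np.int64(25)), (333, np.int64(31)), (334, np.int64(29)), (335, np.int64(22))]
-20 [350.8 362.3 281.5]
-15 [343.9 357.8 279.4]
-10 [335.9 352.2 277.2]
-5 [327.  345.4 274.9]
0 [317.4 337.7 272.6]
5 [307.  329.  270.2]
10 [296.2 319.5 267.9]
15 [285.  309.2 265.6]
20 [273.8 298.5 263.3]
25 [262.6 287.4 261.1]
30 [251.7 276.2 259. ]
35 [241.3 265.  256.9]
40 [231.5 254.  255. ]
45 [222.4 243.5 253.3]
[ 0.54744529 -0.01042703  0.3346732 ] [-20.48519084 -16.63227805  46.04073077]
```

The wing leans about 13° left, so it has turned about 53°, and the pads are slipping because the grip restrains it axially. I'll let go, push the wing round with closed fingers so that it is free along its axis, and then re-grip.

Request:
play_rows(deltas=[[0,0,-3,0,0.7],[0,0,0,0,0.7],[0,0,-15,0,0.8],[0,0,-25,0,0.5],[0,0,0,0,0]])

```text
time: 7.0
ee_pos: [0.5493, -0.0057, 0.3764]
orientation: [[-0.015, 1.0, 0.003], [1.0, 0.015, 0.001], [0.0, 0.003, -1.0]]
contact_force: [0.6, 0.5, -0.2]
opening: 0.0325
grasp_force: 0.0
```

```bash
cat > ang.py <<'E'
from h import *
def go(x,name=None,c0=None):
    s=sense();im=grab_frame("wrist");cv2.imwrite(f"pics/{name}.png",im)
    g=cv2.GaussianBlur(cv2.cvtColor(im,cv2.COLOR_BGR2GRAY),(3,3),0).astype(int)
    A=np.array([x,-.0356,.12]);c=int(c0 or proj("wrist",[A],s)[0,0])
    d=[g[r+2,c]-g[r-2,c] for r in range(2,415)]
    print(c,[(r+2,d[r]) for r in range(100,412) if abs(d[r])>18 and abs(d[r])==max(map(abs,d[r-3:r+4]))])
    for a in range(-10,55,5):
        t=np.radians(a);n=np.array([0,np.sin(t),np.cos(t)]);b=np.array([0,np.cos(t),-np.sin(t)])
        print(a,proj("wrist",[A+.062*n+.006*b,A+.062*n-.006*b],s)[:,1].round(1),end=" ")
    print(s["ee_pos"],s["orientation"][:,2].round(4),s["contact_force"],s["opening"])
    # wing ends along x near its tip
    r=int(proj("wrist",[A+[0,.012,.055]],s)[0,1]);d=[g[r,k+2]-g[r,k-2] for k in range(2,557)]
    print(r,[(k+2,d[k]) for k in range(150,420) if abs(d[k])>18 and abs(d[k])==max(map(abs,d[k-3:k+4]))])
E
python3 -c "
from ang import *
go(.5485,'w6')"
```

```text
277 [(130, np.int64(-20)), (140, np.int64(28)), (154, np.int64(-49)), (181, np.int64(45)), (191, np.int64(-48)), (212, np.int64(46)), (227, np.int64(-23)), (233, np.int64(-39)), (242, np.int64(-32)), (246, np.int64(43)), (251, np.int64(-51)), (273, np.int64(69)), (282, np.int64(-20)), (284, np.int64(-20)), (305, np.int64(-25)), (317, np.int64(31)), (335, np.int64(-21)), (355, np.int64(-126))]
-10 [298.6 312.4] -5 [291.4 306.6] 0 [283.6 300.1] 5 [275.5 293. ] 10 [267.  285.3] 15 [258.4 277.2] 20 [249.8 268.8] 25 [241.3 260.3] 30 [233.  251.6] 35 [225.1 243.1] 40 [217.6 234.8] 45 [210.7 226.8] 50 [204.4 219.2] [ 0.54933781 -0.00568106  0.3764139 ] [ 3.4e-03  5.0e-04 -1.0e+00] [ 0.62741875  0.48532115 -0.15520456] 0.03250061680710672
269 [(152, np.int64(-80)), (161, np.int64(103)), (186, np.int64(-60)), (190, np.int64(47)), (217, np.int64(-102)), (228, np.int64(36)), (239, np.int64(-38)), (240, np.int64(-38)), (249, np.int64(33)), (312, np.int64(-102)), (320, np.int64(39)), (332, np.int64(-37)), (343, np.int64(99)), (410, np.int64(-72)), (421, np.int64(-31))]
```

Request:
play_rows(deltas=[[-22,-1,0,0,0],[-23,-1,0,0,0],[0,0,23,0,0],[0,0,24,0,0],[0,0,0,0,0]])

```text
time: 7.68
ee_pos: [0.5464, -0.0505, 0.3254]
orientation: [[-0.014, 1.0, -0.004], [1.0, 0.014, -0.0], [-0.0, -0.004, -1.0]]
contact_force: [-0.7, -0.7, 0.2]
opening: -0.0001
grasp_force: 0.0
```

Request:
play_rows(deltas=[[6,0,0,0,0],[6,0,0,0,0],[5,0,0,0,0],[4,0,0,0,0]])

```text
time: 8.18
ee_pos: [0.547, -0.0364, 0.3289]
orientation: [[-0.008, 1.0, 0.003], [1.0, 0.008, -0.009], [-0.01, 0.003, -1.0]]
contact_force: [-0.7, -31.4, 2.7]
opening: -0.0001
grasp_force: 16.0
```

```bash
python3 -c "
from ang import *
go(.547,'w7')"
```

```text
278 [(106, np.int64(35)), (152, np.int64(-42)), (190, np.int64(51)), (206, np.int64(-75)), (218, np.int64(57)), (222, np.int64(-70)), (239, np.int64(45)), (262, np.int64(-95)), (331, np.int64(154)), (341, np.int64(-54)), (356, np.int64(-96))]
-10 [295.5 314.6] -5 [285.2 306.6] 0 [274.2 297.5] 5 [262.6 287.5] 10 [250.6 276.6] 15 [238.3 265.1] 20 [226.2 253.1] 25 [214.3 240.9] 30 [202.8 228.7] 35 [192.  216.7] 40 [182.1 205.2] 45 [173.  194.3] 50 [165.  184.1] [ 0.54696899 -0.03640783  0.32894237] [ 0.0032 -0.0095 -0.9999] [ -0.69307513 -31.3731758    2.70663706] -0.0001026504081041379
255 [(174, np.int64(-77)), (236, np.int64(-48)), (326, np.int64(-34)), (331, np.int64(28)), (336, np.int64(-66)), (354, np.int64(-33)), (362, np.int64(32)), (380, np.int64(69))]
```

```bash
python3 - <<'E'
from h import *
a=cv2.imread("pics/w2.png")[90:290,200:400];b=cv2.imread("pics/w6.png")[130:330,200:400];
s=grab_frame("scene");cv2.imwrite("pics/s7.png",s);c=s[170:290,240:360]
cv2.imwrite("pics/c7.png",np.hstack([cv2.resize(k,(266,400),interpolation=2) if 0 else cv2.resize(k,(266,266),interpolation=2) for k in(a,b,c)]))
E
```

```text
(no output)
```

View pics/c7.png

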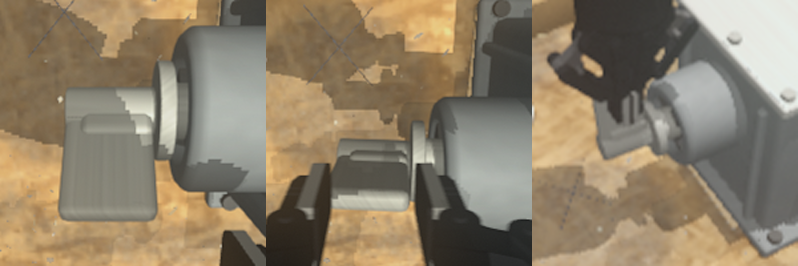

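```bash
python3 - <<'E'
from h import *
import pickle
s=pickle.load(open("s2.pkl","rb"))
print("w2 collar,boss",onz("wrist",[(315.8,165),(333.8,165)],.143,s)[:,0].round(4), "hub end",onz("wrist",[(200+64/1.33,90+90/1.33)],.133,s)[:,0])
t=sense();t["ee_pos"]=np.array([.54934,-.00568,.37641]);a=.0145
R=np.array([[-.015,1,.0034],[1,.015,.0005],[0,.0034,-1]]);t["orientation"]=R
print("w6",onz("wrist",[(309.8,228),(325.6,224)],.143,t)[:,0].round(4),"wing",onz("wrist",[(250,275),(306.8,275)],.172,t).round(4),"hub end",onz("wrist",[(200+74/1.33,130+143/1.33)],.133,t)[:,0])
E
```

```text
w2 collar,boss [0.5765 0.5875] hub end [0.53402221]
w6 [0.5725 0.5841] wing [[ 0.5304 -0.0291  0.172 ]
 [ 0.5686 -0.0286  0.172 ]] hub end [0.53128283]
```

```bash
python3 - <<'E'
from h import *
def st(p,a,tz):
    t=sense();t["ee_pos"]=np.array(p);y=np.array([np.cos(a),np.sin(a),0]);z=np.array(tz,float);z/=np.linalg.norm(z)
    y-=z*(y@z);y/=np.linalg.norm(y);t["orientation"]=np.c_[np.cross(y,z),y,z];return t
S={"w2":st([.55596,-.07597,.35121],.017,[-.0036,.0001,-1]),"w3":st([.55666,-.07654,.32854],.014,[.001,0,-1]),
"w4":st([.55088,-.04255,.34209],.013,[-.001,-.002,-1]),"w5":st([.54745,-.01043,.33467],.010,[-.001,-.004,-1]),
"w6":st([.54934,-.00568,.37641],.015,[.0034,.0005,-1]),"w7":st([.54697,-.0364,.32894],.008,[.0032,-.0095,-1])}
for n,t in S.items():
    g=cv2.GaussianBlur(cv2.cvtColor(cv2.imread(f"pics/{n}.png"),cv2.COLOR_BGR2GRAY),(3,3),0).astype(int)
    for yo in(.0,.015):
        r=int(round(proj("wrist",[[.58,-.0352+yo,.143]],t)[0,1]))
        c0,c1=proj("wrist",[[.525,-.0352+yo,.143],[.605,-.0352+yo,.143]],t)[:,0].astype(int)
        d={k:g[r,k+1]-g[r,k-1] for k in range(c0,c1)}
        pk=[k for k in d if abs(d[k])>10 and abs(d[k])==max(abs(d.get(j,0)) for j in range(k-2,k+3))]
        X=onz("wrist",[(k,r) for k in pk],.143,t)[:,0]
        print(n,r,[(round(1000*x,1),int(d[k])) for x,k in zip(X,pk)])
E
```

```text
w2 180 [(np.float64(535.5), 20), (np.float64(542.3), -14), (np.float64(542.9), -14), (np.float64(565.9), 15), (np.float64(567.8), 18), (np.float64(577.1), -70), (np.float64(580.2), 97), (np.float64(587.0), -69), (np.float64(592.6), -37), (np.float64(594.5), 34)]
w2 155 [(np.float64(575.1), -13), (np.float64(579.3), 81), (np.float64(586.6), -56), (np.float64(591.4), -24), (np.float64(593.2), 29)]
w3 186 [(np.float64(536.3), 20), (np.float64(543.4), -18), (np.float64(569.6), 29), (np.float64(574.5), -15), (np.float64(575.1), -15), (np.float64(577.8), -33), (np.float64(580.5), 102), (np.float64(587.6), -67), (np.float64(592.5), -35), (np.float64(594.7), 29)]
w3 158 [(np.float64(574.4), -15), (np.float64(574.9), -15), (np.float64(579.1), 82), (np.float64(586.6), -69), (np.float64(591.3), -27), (np.float64(593.4), 26)]
w4 235 [(np.float64(529.6), -39), (np.float64(573.9), -16), (np.float64(577.0), 47), (np.float64(583.8), -16), (np.float64(591.9), -33), (np.float64(595.0), 19)]
w4 212 [(np.float64(531.7), -18), (np.float64(532.3), -18), (np.float64(540.9), -25), (np.float64(575.0), -40), 
[... 643 characters left out ...]
64(598.0), 47)]
w6 247 [(np.float64(531.5), -18), (np.float64(537.6), 16), (np.float64(567.3), -14), (np.float64(569.5), 21), (np.float64(573.3), 97), (np.float64(580.9), 21), (np.float64(585.5), -50), (np.float64(590.8), -38), (np.float64(593.1), 34), (np.float64(597.6), 11), (np.float64(598.4), 11)]
w7 250 [(np.float64(575.2), -20), (np.float64(577.0), 29), (np.float64(581.6), 13), (np.float64(584.6), -23), (np.float64(591.6), -41), (np.float64(595.7), 20)]
w7 226 [(np.float64(527.7), -47), (np.float64(567.6), 21), (np.float64(571.6), -29), (np.float64(574.4), 62), (np.float64(581.8), 14), (np.float64(585.8), -24), (np.float64(591.5), -51), (np.float64(593.8), 19), (np.float64(598.9), 27)]
```

Row profiles put the collar about 5–6 mm out and the wing at about 25° left, so roughly 65° turned, with some binding. I'll keep pushing left while dragging outward so that friction helps it out.

Request:
play_rows(deltas=[[1,-3,0,0,0],[1,-3,0,0,0],[1,-3,0,0,0],[0,0,0,0,0]])

```text
time: 8.78
ee_pos: [0.5403, -0.0346, 0.3304]
orientation: [[-0.006, 1.0, 0.011], [1.0, 0.007, -0.011], [-0.011, 0.011, -1.0]]
contact_force: [8.2, -29.8, 2.6]
opening: 0.0
grasp_force: 14.5
```

```bash
cat >> ang.py <<'E'
def collar(n,yo=.01):
    t=sense();g=cv2.GaussianBlur(cv2.cvtColor(cv2.imread(f"pics/{n}.png"),cv2.COLOR_BGR2GRAY),(3,3),0).astype(int)
    for yo in (.005,.015):
        r=int(round(proj("wrist",[[.58,-.0352+yo,.143]],t)[0,1]))
        c0,c1=proj("wrist",[[.515,-.0352+yo,.143],[.605,-.0352+yo,.143]],t)[:,0].astype(int)
        d={k:g[r,k+1]-g[r,k-1] for k in range(c0,c1)}
        pk=[k for k in d if abs(d[k])>12 and abs(d[k])==max(abs(d.get(j,0)) for j in range(k-2,k+3))]
        X=onz("wrist",[(k,r) for k in pk],.143,t)[:,0]
        print("x@",r,[(float(round(1000*x,1)),int(d[k])) for x,k in zip(X,pk)])
E
python3 -c "
from ang import *
go(.547,'w8');collar('w8')"
```

```text
286 [(103, np.int64(55)), (133, np.int64(20)), (134, np.int64(20)), (162, np.int64(-49)), (191, np.int64(56)), (207, np.int64(-68)), (219, np.int64(55)), (223, np.int64(-68)), (238, np.int64(48)), (260, np.int64(-42)), (289, np.int64(-75)), (336, np.int64(19)), (350, np.int64(53)), (355, np.int64(-100))]
-10 [296.8 315.6] -5 [286.7 307.7] 0 [275.9 298.8] 5 [264.4 288.9] 10 [252.6 278.2] 15 [240.6 266.9] 20 [228.5 255.1] 25 [216.8 243.1] 30 [205.5 231.1] 35 [194.8 219.2] 40 [184.9 207.8] 45 [175.9 197. ] 50 [167.9 186.9] [ 0.5403345  -0.03461673  0.33036822] [ 0.0111 -0.0106 -0.9999] [  8.20216219 -29.83249516   2.64372429] 2.261348069809499e-05
257 [(178, np.int64(-80)), (182, np.int64(59)), (201, np.int64(-20)), (251, np.int64(-47)), (336, np.int64(-26)), (343, np.int64(-70)), (362, np.int64(-38)), (375, np.int64(54))]
x@ 244 [(522.1, -26), (523.8, 23), (525.6, 15), (526.2, 15), (577.2, 25), (580.1, -13), (586.0, -18), (593.1, -42), (595.4, 18), (598.4, 37), (601.3, 13)]
x@ 228 [(527.5, -43), (569.0, 15), (571.3, -29), (573.7, 56), (585.2, -25), (591.6, -52), (596.2, 30)]
```

Request:
play_rows(deltas=[[2,1,0,0,0],[2,1,0,0,0],[2,1,0,0,0],[2,1,0,0,0]])

```text
time: 9.32
ee_pos: [0.5419, -0.0314, 0.3304]
orientation: [[-0.002, 1.0, 0.005], [1.0, 0.002, -0.016], [-0.016, 0.005, -1.0]]
contact_force: [-6.6, -47.7, 17.7]
opening: -0.0002
grasp_force: 25.5
```

```bash
python3 -c "
from ang import *
go(.547,'w9');collar('w9')"
```

```text
285 [(106, np.int64(40)), (135, np.int64(19)), (159, np.int64(-58)), (193, np.int64(55)), (208, np.int64(-67)), (220, np.int64(54)), (224, np.int64(-68)), (238, np.int64(47)), (239, np.int64(47)), (260, np.int64(-47)), (285, np.int64(46)), (293, np.int64(-63)), (330, np.int64(19)), (336, np.int64(39)), (355, np.int64(-155))]
-10 [301.4 319.8] -5 [291.5 312.1] 0 [280.7 303.3] 5 [269.4 293.6] 10 [257.6 283.1] 15 [245.7 271.8] 20 [233.7 260.2] 25 [221.9 248.2] 30 [210.6 236.2] 35 [199.8 224.4] 40 [189.9 212.9] 45 [180.8 202.1] 50 [172.7 191.9] [ 0.54189743 -0.03136543  0.33038072] [ 0.0051 -0.0157 -0.9999] [ -6.62005757 -47.73436132  17.7001316 ] -0.00021636091420063292
261 [(179, np.int64(-79)), (202, np.int64(-22)), (203, np.int64(-22)), (256, np.int64(-79)), (257, np.int64(-79)), (276, np.int64(-29)), (282, np.int64(30)), (337, np.int64(79)), (342, np.int64(-148)), (361, np.int64(-37)), (373, np.int64(54))]
x@ 247 [(521.9, -28), (577.8, 28), (586.0, -18), (592.5, -42), (593.1, -42), (595.4, 20), (598.3, 36)]
x@ 231 [(526.3, -58), (569.6, 21), (571.4, -28), (574.3, 62), (585.8, -24), (591.6, -48), (593.9, 19), (596.2, 34)]
```

Request:
play_rows(deltas=[[-16,3,0,0,0],[0,0,-14,0,0],[6,2,0,0,0],[6,-1,1,0,0],[5,-2,1,0,0]])

```text
time: 10.0
ee_pos: [0.5445, -0.018, 0.3407]
orientation: [[-0.014, 1.0, 0.004], [1.0, 0.014, -0.001], [-0.001, 0.004, -1.0]]
contact_force: [0.7, -1.3, -0.8]
opening: -0.0002
grasp_force: 0.5
```

Request:
play_rows(deltas=[[2,-2,1,0,0],[2,-2,1,0,0]])

```text
time: 10.25
ee_pos: [0.5398, -0.0128, 0.3374]
orientation: [[-0.016, 1.0, 0.001], [1.0, 0.016, 0.001], [0.001, 0.001, -1.0]]
contact_force: [0.8, -1.7, 0.8]
opening: -0.0
grasp_force: 0.6
```

```bash
python3 -c "
from ang import *
go(.547,'w10');collar('w10')"
```

```text
289 [(122, np.int64(-20)), (128, np.int64(-35)), (132, np.int64(50)), (158, np.int64(19)), (163, np.int64(-48)), (214, np.int64(49)), (227, np.int64(-41)), (232, np.int64(30)), (249, np.int64(-46)), (288, np.int64(-93))]
-10 [329.8 346.1] -5 [320.9 339.3] 0 [311.3 331.6] 5 [301.1 322.9] 10 [290.4 313.4] 15 [279.4 303.3] 20 [268.3 292.6] 25 [257.4 281.7] 30 [246.7 270.7] 35 [236.5 259.7] 40 [226.9 248.9] 45 [218.1 238.6] 50 [210.  228.9] [ 0.53979568 -0.01277097  0.33737756] [ 5.e-04  6.e-04 -1.e+00] [ 0.76666408 -1.73030653  0.77774913] -7.444246830954564e-06
293 [(157, np.int64(85)), (186, np.int64(-67)), (190, np.int64(57)), (207, np.int64(-40)), (218, np.int64(48)), (243, np.int64(-130)), (273, np.int64(38)), (274, np.int64(38)), (282, np.int64(33)), (286, np.int64(-40)), (316, np.int64(120)), (323, np.int64(100)), (343, np.int64(-106)), (354, np.int64(27)), (358, np.int64(-29)), (367, np.int64(50))]
x@ 276 [(521.6, -89), (530.4, 37), (537.4, -41), (542.4, 40), (549.4, -39), (558.3, 94), (565.2, -65), (569.0, 88), (575.9, -18), (584.8, -59), (592.3, -41), (594.9, 35), (599.9, 13)]
x@ 261 [(524.8, -48), (531.0, 25), (537.9, -37), (541.6, 39), (548.5, -23), (554.1, 33), (566.5, -35), (569.0, 105), (577.1, 22), (583.9, -60), (590.7, -46), (593.2, 32)]
```

```bash
python3 -c "
from h import *
im=cv2.imread('pics/w10.png')[150:350,180:400];s=cv2.imread('pics/w10.png')
g=grab_frame('scene')[165:285,235:367]
cv2.imwrite('pics/c10.png',np.hstack([cv2.resize(im,(440,400),interpolation=2),cv2.resize(g,(360,400),interpolation=2)]))"
```

```text
(no output)
```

View pics/c10.png

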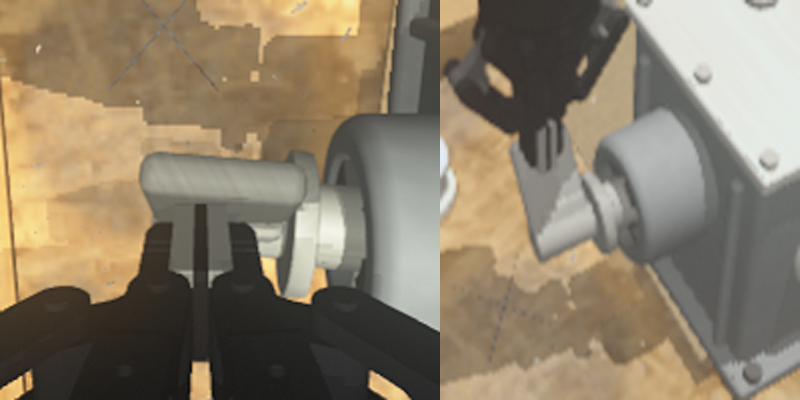

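```bash
python3 -c "
from h import *
s=sense();print(s['ee_pos'],onz('wrist',[(252,242),(332,242),(292,228)],.168,s).round(4))"
```

```text
[ 0.53956762 -0.01306832  0.33718654] [[0.525  0.0015 0.168 ]
 [0.5664 0.0022 0.168 ]
 [0.5455 0.0095 0.168 ]]
```

Request:
play_rows(deltas=[[-10,0,0,0,0],[0,0,-20,0,0],[0,0,-20,0,0.75],[12,3,0,0,0.75],[11.5,2.5,0,0,0.75]])

```text
time: 10.98
ee_pos: [0.545, 0.0004, 0.3767]
orientation: [[-0.014, 1.0, -0.001], [1.0, 0.014, 0.0], [0.0, -0.001, -1.0]]
contact_force: [-0.7, 0.6, -0.3]
opening: 0.0544
grasp_force: 0.0
```

```bash
python3 -c "
from ang import *
go(.5455,'w11');collar('w11')"
```

```text
280 [(153, np.int64(-49)), (180, np.int64(47)), (184, np.int64(-46)), (218, np.int64(47)), (231, np.int64(-24)), (241, np.int64(-27)), (246, np.int64(28)), (257, np.int64(-33)), (262, np.int64(58)), (273, np.int64(34)), (274, np.int64(34)), (287, np.int64(-19)), (309, np.int64(-26)), (320, np.int64(28)), (340, np.int64(-23)), (356, np.int64(-101))]
-10 [306.6 320. ] -5 [299.5 314.4] 0 [291.9 308. ] 5 [283.8 301. ] 10 [275.5 293.5] 15 [267.  285.5] 20 [258.4 277.2] 25 [249.9 268.8] 30 [241.7 260.2] 35 [233.7 251.7] 40 [226.2 243.4] 45 [219.2 235.4] 50 [212.8 227.8] [5.45015040e-01 4.11241837e-04 3.76650217e-01] [-7.e-04  4.e-04 -1.e+00] [-0.73508117  0.56217791 -0.28820062] 0.05441912365146683
278 [(158, np.int64(-78)), (167, np.int64(85)), (192, np.int64(-105)), (202, np.int64(35)), (214, np.int64(-37)), (230, np.int64(95)), (271, np.int64(-19)), (276, np.int64(25)), (285, np.int64(-31)), (308, np.int64(-50)), (328, np.int64(-117)), (346, np.int64(37)), (358, np.int64(-35)), (368, np.int64(108)), (416, np.int64(-73))]
x@ 269 [(565.9, -47), (569.0, 70), (576.0, -22), (585.3, -75), (593.8, 24), (602.4, -22)]
x@ 257 [(517.1, -15), (554.0, 40), (564.7, -47), (568.6, 63), (576.2, 23), (584.7, -80), (589.2, 24), (596.9, 30)]
```

Request:
play_rows(deltas=[[0,0,26,0,0.75],[0,0,26,0,0.75],[0,0,0,0,0.6],[0,0,0,0,0.3],[0,0,0,0,0]])

```text
time: 11.65
ee_pos: [0.5451, -0.0004, 0.3259]
orientation: [[-0.014, 1.0, 0.001], [1.0, 0.014, 0.0], [0.0, 0.001, -1.0]]
contact_force: [-1.5, -0.6, -1.7]
opening: 0.0422
grasp_force: 60.8
```

Request:
play_rows(deltas=[[0,0,0,0,0],[0,-4,0,0,0],[0,-6,0,0,0]])

```text
time: 12.02
ee_pos: [0.5348, -0.0006, 0.3254]
orientation: [[-0.014, 1.0, 0.0], [1.0, 0.014, -0.0], [-0.0, 0.0, -1.0]]
contact_force: [0.3, 0.1, -1.5]
opening: 0.0424
grasp_force: 60.8
```

```bash
python3 -c "
from ang import *
go(.535,'w12');collar('w12')"
```

```text
279 [(136, np.int64(-27)), (137, np.int64(-27)), (153, np.int64(-40)), (190, np.int64(-21)), (231, np.int64(49)), (240, np.int64(-27)), (259, np.int64(-21)), (268, np.int64(-56)), (283, np.int64(26)), (306, np.int64(75)), (313, np.int64(-21)), (335, np.int64(-24)), (339, np.int64(21)), (355, np.int64(-158)), (356, np.int64(-158))]
-10 [367.3 383.2] -5 [358.3 376.7] 0 [348.5 369. ] 5 [337.8 360.3] 10 [326.5 350.6] 15 [314.8 340.1] 20 [302.9 328.9] 25 [291.  317.3] 30 [279.4 305.4] 35 [268.1 293.5] 40 [257.4 281.8] 45 [247.5 270.4] 50 [238.3 259.6] [ 0.53480493 -0.00061687  0.32543282] [ 4.e-04 -0.e+00 -1.e+00] [ 0.33494816  0.07266073 -1.51612196] 0.0423976013351153
327 [(232, np.int64(119)), (252, np.int64(25)), (318, np.int64(-56)), (322, np.int64(51)), (328, np.int64(-147))]
x@ 303 [(560.3, -43), (597.7, 28), (600.1, 27), (603.1, -111)]
x@ 288 [(559.8, -47), (567.5, 62), (573.4, -34), (582.9, 45), (590.0, -44), (592.4, 31), (593.0, 31)]
```

Request:
play_rows(deltas=[[0,-10,0,0,0],[0,-12,0,0,0],[0,-12,0,0,0],[0,-14,0,0,0],[0,-14,0,0,0]])

```text
time: 12.7
ee_pos: [0.472, -0.0015, 0.3253]
orientation: [[-0.014, 1.0, 0.0], [1.0, 0.014, 0.0], [0.0, 0.0, -1.0]]
contact_force: [-0.2, 0.9, -1.5]
opening: 0.0426
grasp_force: 60.9
```

```bash
python3 - <<'E'
from h import *
s=sense();print(s["ee_pos"],s["contact_force"],s["wrist_torque"],s["opening"])
im=grab_frame("scene");cv2.imwrite("pics/s13.png",im);cv2.imwrite("pics/w13.png",grab_frame("wrist"));cv2.imwrite("pics/t13.png",grab_frame("top"))
# change relative to s7: where did things change
o=cv2.imread("pics/s7.png");d=(cv2.absdiff(im,o).max(2)>40).astype(np.uint8)
n,l,st,c=cv2.connectedComponentsWithStats(d);print([st[i].tolist() for i in range(1,n) if st[i,4]>40])
E
```

```text
[ 0.47195608 -0.0014627   0.32534632] [-0.2072874   0.94948849 -1.49306175] [ 0.02326689  0.0218204  -0.01725527] 0.04255116906288501
[[92, 0, 236, 258, 23440], [197, 9, 35, 13, 83], [209, 246, 16, 6, 65], [199, 248, 11, 7, 48], [225, 248, 13, 12, 66], [252, 253, 40, 19, 349], [0, 298, 25, 18, 211], [41, 316, 31, 29, 263]]
```

Request:
play_rows(deltas=[[0,0,-10,0,0],[14,0,-10,0,0],[40,0,0,0,0],[50,0,0,0,0],[50,0,0,0,0]])

```text
time: 13.48
ee_pos: [0.4714, 0.1541, 0.3462]
orientation: [[-0.014, 1.0, 0.002], [1.0, 0.014, 0.0], [0.0, 0.002, -1.0]]
contact_force: [0.2, -0.1, -1.2]
opening: 0.0425
grasp_force: 61.0
```

Request:
play_rows(deltas=[[50,5,0,0,0],[50,15,0,0,0],[35,20,0,0,0],[25,13,0,0,0],[0,10,0,0,0]])

```text
time: 14.1
ee_pos: [0.5319, 0.3164, 0.3454]
orientation: [[-0.018, 1.0, 0.001], [1.0, 0.018, 0.001], [0.001, 0.001, -1.0]]
contact_force: [-0.8, -0.6, -2.5]
opening: 0.0422
grasp_force: 61.1
```

```bash
python3 - <<'E'
from h import *
s=sense();print(s["ee_pos"],s["contact_force"],s["opening"],s["orientation"][:,1])
im=grab_frame("wrist");cv2.imwrite("pics/w14.png",im);t=grab_frame("top");cv2.imwrite("pics/t14.png",t)
# predicted wing tip / collar / carton rim pixels in wrist
P=s["ee_pos"]
print("tip edges",[proj("wrist",[P+[0,-.0352+.062*np.sin(a)+k*.006*np.cos(a),-.2054+.062*np.cos(a)-k*.006*np.sin(a)] for k in(1,-1)],s)[:,1].round(0) for a in np.radians([0,20,30,40,50])])
print("rim pred",proj("wrist",[[x,y,.052] for x in(.46,.66) for y in(.2426,.3546)],s).round(0))
hsv=cv2.cvtColor(im,cv2.COLOR_BGR2HSV);g=cv2.cvtColor(im,cv2.COLOR_BGR2GRAY).astype(int);g=cv2.GaussianBlur(g.astype(np.uint8),(3,3),0).astype(int)
for c in(280,370,400,430):
    d=[g[r+2,c]-g[r-2,c] for r in range(2,415)];print(c,[(r+2,int(d[r])) for r in range(3,409) if abs(d[r])>16 and abs(d[r])==max(map(abs,d[r-3:r+4]))])
for r in(120,150,180):
    d=[g[r,k+2]-g[r,k-2] for k in range(2,557)];print("row",r,[(k+2,int(d[k])) for k in range(3,550) if abs(d[k])>16 and abs(d[k])==max(map(abs,d[k-3:k+4]))])
E
```

```text
[0.53189699 0.31639353 0.34539302] [-0.83646315 -0.61656529 -2.51015017] 0.04217932275892124 [9.99837220e-01 1.80351454e-02 5.17602154e-04]
tip edges [array([349., 370.]), array([304., 330.]), array([280., 306.]), array([258., 282.]), array([239., 260.])]
rim pred [[208. 276.]
 [201. 165.]
 [405. 279.]
 [422. 169.]]
280 [(16, 75), (63, -135), (72, -70), (76, 44), (96, 26), (113, 24), (114, 24), (150, -68), (156, -42), (160, 55), (171, 18), (224, 55), (237, -17), (247, -70), (283, 27), (305, 47), (348, -21), (356, -134)]
370 [(127, 24), (148, -58), (153, -58), (158, 100), (169, 22), (248, -63), (264, 111), (274, -73), (285, 19), (286, 19), (293, -164)]
400 [(64, -33), (65, -33), (78, 19), (153, -70), (158, 104), (187, -22), (188, -22), (267, 82), (291, 32), (297, -126), (360, -26), (375, 113), (379, -98), (385, 35), (399, -44)]
430 [(305, -111), (306, -111), (349, 115), (358, -113), (409, 29), (410, 29)]
row 120 [(107, 80), (129, -47), (133, 42), (161, -89), (171, 53), (182, -34), (186, 45), (256, 53), (352, -18), (371, 20), (391, -63), (484, -71), (546, 20), (550, -21)]
row 150 [(111, 21), (135, 63), (162, -88), (163, -88), (172, 51), (184, -41), (188, 48), (277, 42), (306, 19), (307, 19), (322, -41), (342, 17), (343, 17), (368, -25), (385, -17), (390, 26)]
row 180 [(102, -30), (115, 47), (138, 57), (164, -89), (174, 51), (187, -35), (191, 36), (211, -59), (222, 59), (312, 55), (384, -32), (401, -77), (422, 115)]
```

```bash
python3 - <<'E'
from h import *
s=sense()
for n,p in {"far":[(280,150),(280,160),(400,153),(400,158)],"left":[(211,180),(222,180)],"right":[(401,180),(422,180)],"near?":[(400,267),(400,291),(400,297),(370,264),(370,274),(370,293)]}.items(): print(n,onz("wrist",p,.052,s)[:,:2].round(3).tolist(), onz("wrist",p,.003,s)[:,:2].round(3).tolist())
# top view: carton by edges along image lines
g=cv2.GaussianBlur(cv2.cvtColor(cv2.imread("pics/top0.png"),cv2.COLOR_BGR2GRAY),(3,3),0).astype(int)
for r in(205,225,245):
    d=[g[r,k+1]-g[r,k-1] for k in range(125,200)];pk=[k+125 for k in range(3,72) if abs(d[k])>12 and abs(d[k])==max(map(abs,d[k-2:k+3]))]
    print(r,[(k,int(d[k-125]),onz("top",[(k,r)],.052)[0,1].round(3)) for k in pk])
for c in(155,165,175):
    d=[g[k+1,c]-g[k-1,c] for k in range(175,280)];pk=[k+175 for k in range(3,102) if abs(d[k])>12 and abs(d[k])==max(map(abs,d[k-2:k+3]))]
    print(c,[(k,int(d[k-175]),onz("top",[(c,k)],.052)[0,0].round(3)) for k in pk])
E
```

```text
far [[0.533, 0.365], [0.533, 0.356], [0.64, 0.364], [0.64, 0.359]] [[0.533, 0.362], [0.533, 0.351], [0.66, 0.36], [0.66, 0.355]]
left [[0.47, 0.337], [0.48, 0.338]] [[0.458, 0.329], [0.47, 0.329]]
right [[0.644, 0.34], [0.663, 0.34]] [[0.665, 0.331], [0.687, 0.332]]
near? [[0.654, 0.252], [0.658, 0.224], [0.659, 0.217], [0.624, 0.255], [0.625, 0.243], [0.627, 0.222]] [[0.677, 0.227], [0.681, 0.195], [0.682, 0.187], [0.641, 0.23], [0.643, 0.217], [0.645, 0.192]]
205 [(140, -79, np.float64(0.361)), (144, 60, np.float64(0.35)), (149, 13, np.float64(0.337)), (181, -79, np.float64(0.251)), (184, 56, np.float64(0.243)), (189, 14, np.float64(0.229))]
225 [(131, 14, np.float64(0.387)), (142, -66, np.float64(0.357)), (145, 59, np.float64(0.349)), (146, 59, np.float64(0.346)), (150, 13, np.float64(0.335)), (182, -73, np.float64(0.25)), (186, 43, np.float64(0.239))]
245 [(138, -13, np.float64(0.369)), (143, -69, np.float64(0.356)), (147, 62, np.float64(0.345)), (184, -76, np.float64(0.247)), (187, 48, np.float64(0.239))]
155 [(189, -63, np.float64(0.659)), (193, 47, np.float64(0.648)), (199, 24, np.float64(0.632)), (262, -65, np.float64(0.464)), (266, 52, np.float64(0.453)), (276, -28, np.float64(0.427))]
165 [(188, -60, np.float64(0.66)), (191, 46, np.float64(0.651)), (199, 32, np.float64(0.629)), (261, -69, np.float64(0.465)), (266, 48, np.float64(0.452)), (275, -25, np.float64(0.428))]
175 [(186, -56, np.float64(0.663)), (190, 48, np.float64(0.652)), (198, 24, np.float64(0.63)), (260, -72, np.float64(0.465)), (264, 56, np.float64(0.455))]
```

Request:
play_rows(deltas=[[3,0,20,0,0],[3,0,25,0,0],[0,0,25,0,0],[0,0,20,0,0],[0,0,11,0,0]])

```text
time: 14.82
ee_pos: [0.5313, 0.3182, 0.2437]
orientation: [[-0.013, 1.0, -0.001], [1.0, 0.013, -0.001], [-0.001, -0.001, -1.0]]
contact_force: [-0.2, 0.4, -1.5]
opening: 0.0425
grasp_force: 61.1
```

Request:
play_rows(deltas=[[0,0,2,0,0],[0,0,2,0,0],[0,0,0,0,0]])

```text
time: 15.2
ee_pos: [0.5317, 0.3195, 0.2409]
orientation: [[-0.014, 1.0, 0.001], [1.0, 0.014, 0.001], [0.001, 0.001, -1.0]]
contact_force: [-0.4, -1.4, -2.4]
opening: 0.0427
grasp_force: 61.1
```

Request:
play_rows(deltas=[[0,0,2,0,0],[0,0,1.5,0,0],[0,0,0,0,0]])

```text
time: 15.58
ee_pos: [0.5314, 0.3195, 0.2367]
orientation: [[-0.014, 1.0, -0.0], [1.0, 0.014, -0.0], [-0.0, -0.0, -1.0]]
contact_force: [-0.5, 0.4, -2.6]
opening: 0.0424
grasp_force: 61.1
```

Request:
play_rows(deltas=[[0,0,1.5,0,0],[0,0,1.5,0,0],[0,0,0,0,0]])

```text
time: 15.95
ee_pos: [0.5313, 0.321, 0.2353]
orientation: [[-0.016, 1.0, 0.001], [1.0, 0.016, 0.003], [0.003, 0.001, -1.0]]
contact_force: [-5.6, 2.9, 12.7]
opening: 0.0422
grasp_force: 62.5
```

Request:
play_rows(deltas=[[0,0,-1,0,0.5],[0,0,0,0,0.55],[0,0,0,0,0.65],[0,0,0,0,0.75],[0,0,0,0,0.8]])

```text
time: 16.58
ee_pos: [0.5315, 0.3193, 0.2347]
orientation: [[-0.014, 1.0, -0.0], [1.0, 0.014, -0.0], [-0.0, -0.0, -1.0]]
contact_force: [-0.3, 0.4, 0.1]
opening: 0.0683
grasp_force: 0.0
```

Request:
play_rows(deltas=[[0,0,-8,0,0.85],[0,0,-15,0,0.85],[0,0,-30,0,0.85],[0,0,-40,0,0.85],[0,0,-40,0,0.85]])

```text
time: 17.2
ee_pos: [0.5315, 0.3192, 0.3703]
orientation: [[-0.014, 1.0, 0.001], [1.0, 0.014, 0.001], [0.001, 0.001, -1.0]]
contact_force: [-0.4, 0.6, -0.3]
opening: 0.0729
grasp_force: 0.0
```

Request:
play_rows(deltas=[[-10,-50,-20,0,0.85],[-10,-50,0,0,0.85],[0,-40,0,0,0.85],[0,0,0,0,0.85],[0,0,0,0,0.85]])

```text
time: 17.82
ee_pos: [0.3924, 0.2975, 0.3889]
orientation: [[-0.014, 1.0, 0.002], [1.0, 0.014, 0.001], [0.001, 0.002, -1.0]]
contact_force: [-0.3, 0.1, -0.1]
opening: 0.0724
grasp_force: 0.0
```

```bash
python3 - <<'E'
from h import *
s=sense();print(s["time"],s["ee_pos"],s["contact_force"],s["opening"])
t=grab_frame("top");w=grab_frame("wrist");cv2.imwrite("pics/t15.png",t);cv2.imwrite("pics/w15.png",w)
# plug: greyish pixels within carton, top view vs start
o=cv2.imread("pics/top0.png");h=cv2.cvtColor(t,cv2.COLOR_BGR2HSV)
d=((cv2.absdiff(t,o).max(2)>30)&(h[...,1]<60)&(h[...,2]>70)).astype(np.uint8)
n,l,st,c=cv2.connectedComponentsWithStats(d)
print([(st[i].tolist(),onz("top",[c[i]],.03)[0].round(3).tolist()) for i in range(1,n) if st[i,4]>20])
for nme,b in {"adapter":(205,228,245,265),"block":(352,205,408,248)}.items():
    print(nme,cv2.absdiff(t,o)[b[1]:b[3],b[0]:b[2]].max(2).mean())
h=cv2.cvtColor(w,cv2.COLOR_BGR2HSV);m=((h[...,1]<45)&(h[...,2]>90)).astype(np.uint8)
n,l,st,c=cv2.connectedComponentsWithStats(m)
print([(st[i].tolist(),onz("wrist",[st[i,:2],st[i,:2]+st[i,2:4]],.03,s)[:,:2].round(3).tolist()) for i in range(1,n) if st[i,4]>300])
E
```

```text
17.825 [0.39244717 0.29750023 0.38885029] [-0.25106041  0.11499629 -0.06093736] 0.07242091721369866
[([282, 197, 17, 5, 60], [0.608, -0.037, 0.03]), ([143, 209, 31, 39, 674], [0.549, 0.316, 0.03]), ([94, 230, 11, 5, 21], [0.559, 0.484, 0.03]), ([134, 251, 11, 11, 82], [0.486, 0.376, 0.03]), ([150, 307, 9, 21, 24], [0.326, 0.341, 0.03]), ([159, 329, 14, 24, 25], [0.261, 0.313, 0.03]), ([0, 337, 79, 83, 3601], [0.151, 0.705, 0.03]), ([173, 354, 20, 21, 40], [0.193, 0.267, 0.03]), ([145, 368, 6, 5, 21], [0.187, 0.364, 0.03]), ([121, 383, 6, 5, 25], [0.151, 0.43, 0.03]), ([258, 402, 8, 8, 35], [0.08, 0.077, 0.03]), ([231, 409, 19, 11, 133], [0.062, 0.133, 0.03]), ([110, 411, 10, 9, 23], [0.069, 0.46, 0.03])]
adapter 9.758108108108107
block 9.73421926910299
[([0, 0, 249, 363, 57803], [[0.122, 0.482], [0.353, 0.055]]), ([387, 0, 105, 55, 1656], [[0.494, 0.489], [0.606, 0.442]]), ([404, 0, 32, 36, 373], [[0.51, 0.489], [0.547, 0.459]]), ([419, 0, 41, 23, 472], [[0.525, 0.489], [0.568, 0.47]]), ([387, 145, 87, 71, 3658], [[0.511, 0.353], [0.623, 0.272]]), ([237, 256, 11, 47, 456], [[0.341, 0.217], [0.353, 0.15]]), ([168, 260, 34, 46, 442], [[0.255, 0.21], [0.293, 0.145]]), ([360, 260, 33, 46, 452], [[0.494, 0.213], [0.543, 0.149]]), ([0, 275, 119, 53, 4467], [[0.045, 0.188], [0.181, 0.111]]), ([332, 275, 32, 54, 668], [[0.46, 0.192], [0.508, 0.113]]), ([131, 366, 23, 54, 760], [[0.189, 0.049], [0.211, -0.049]]), ([94, 377, 35, 43, 722], [[0.135, 0.029], [0.174, -0.049]])]
```

```bash
python3 -c "
from rig import *
print(hand_in())"
```

```text
the job is handed in; nothing more can be done
None
```

I unscrewed the plug about 80°, drew it straight out and laid it in the carton without dropping it. I never approached the adapter or the sanding block, and the job was handed in at about 18 s. Partway through, the pads slipped (about 50 N at the wrist), so I finished the turn by pushing the wing with closed fingers, then gripped it again.

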